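Swing the loaded board pallet home and shoot its lock bolt

TASK

Push the swung-out board pallet near its free corner so that it turns about its pivot until it rests against its stop, easing it in without forcing it, then slide the lock bolt fully home through the keeper on the pallet. Both boards must stay in their pockets, and the gauge block and the screwdriver must be left where they are.

Things in the scene. Friction and masses are not known exactly. Their poses are not given: they have to be found in the camera images.
- fixture: Fixed bare metal base plate, 175 (x) x 275 (y) x 10 mm, on rubber feet; top face 25 mm above the bench, from x = -110 to +65 and y = -235 to +40 mm. Origin on the pivot axis at bench level, z up. The pivot bolt's head (20 mm wide, top 48 mm up) holds the pallet down. At the -y end a grey lock bracket is clamped on through slots along x; it carries the stop screw and the lock bolt.
- stop_mid (a point): Point of the fixture (x = 14, y = -129, 34 mm above the bench; axes as the fixture's): where the domed stop screw, facing -x, meets the pallet's +x edge if the bracket is at mid-slot; the pallet is then parallel to the fixture. The bracket, with stop and bolt together, is really set up to 20 mm off along x, either way; this is not reported and has to be felt.
- bolt_mid (a point): Point of the fixture (x = -25, y = -190, 72 mm above the bench; axes as the fixture's): middle of the bolt's grip when drawn back, if the bracket is at mid-slot; with the bracket it is really up to 20 mm off along x. Whatever the setting, the bolt (axis along y, 47 mm up) lines up with the keeper when the pallet touches the stop. Bolt guides, 24 wide, 55 mm high, at y = -153 and -207.
- pallet: Black pallet, 100 (x) x 150 (y) x 14 mm, 0.3 to 0.65 kg, lying on the base plate, turning about the pivot bolt. Origin on the pivot axis at its underside (25 mm up); from x = -86 to +14, y = -136 to +14 mm. The x = -86 long edge faces the robot, free corner x = -86, y = -136. Turned clockwise by 0.4 to 0.8 rad at first, home is within 0.17 of the fixture's yaw. Friction (1 to 7 N) holds it.
- keeper (a point): Centre of the bolt window in the keeper, an upright steel strip across the pallet's free end, at x = -25, y = -130, z = +22 mm in the pallet's frame. The window is 13 mm wide (x) and 15 mm high; the strip is 8 mm thick (y), from x = -64 to +14, its top 33 mm above the pallet's underside. The 10 mm bolt, slightly tapered at the nose, enters if lined up to about 1.5 mm.
- bolt (a joint): Lock bolt, a 10 mm round bar sliding along the fixture's +y: 0 = drawn back, 0.025 m = fully home against its end stop; it reaches the keeper at 0.006 to 0.014. Sliding takes 2 to 3 N and it stays where left. Its upright black grip, 14 mm in diameter, free from 62 to 83 mm above the bench, is at y = -190 mm + this value in the fixture's frame. It starts at 0 to 0.004.
- pocket_1 (a point): Middle of the floor of the pallet's pocket next to the pivot (44 x 70 mm, 9 mm deep), at x = -47, y = -40, z = +5 mm in the pallet's frame.
- pocket_2 (a point): Middle of the floor of the pallet's pocket next to the keeper (44 x 70 mm, 9 mm deep), at x = -47, y = -90, z = +5 mm in the pallet's frame.
- board_1: Loose circuit board, 42 x 68 x 10 mm, lying in pocket_1. Origin at the centre of its underside.
- board_2: Loose circuit board, 42 x 68 x 10 mm, lying in pocket_2. Origin at the centre of its underside.
- gauge_block: Steel gauge block, 12 x 30 x 35 mm, standing on the base plate near its front corner at the bracket end (about x = -92, y = -205 mm in the fixture's frame). Origin at the centre of its underside. To be left alone.
- driver: Screwdriver with a yellowish handle, 26 x 158 x 26 mm, lying on the bench behind the fixture. Origin at the centre of its underside. To be left alone.

How it is judged:
By the outcome, as a careful person would: the job done as asked, in the order asked, and still so for the second after the job is handed in, with the robot touching nothing.
It also fails if it takes over 45 s, if anything falls off the work surface, if the arm or the gripper's body presses on something with over 40 N, if the wrist force passes 120 N, or if a joint passes its speed limit or range.

ROBOT

A 7-joint arm with a two-finger parallel gripper is mounted at the origin on a cart in front of the work surface, level with it; the furniture and walls round the work are solid. World frame = base frame: x ahead of the robot, y to its left, z up, the work surface at z = 0. Lengths are in m, angles in rad, forces in N, time in s.
With the tool pointing down it reaches from about 0.4 to 0.875 m from the base axis. Payload 6.5 kg.
Tool frame: the origin (TCP) lies midway between the tips of the shut fingers; the grasp point (between the pads) lies 19 mm behind it; z points along the fingers, y is the direction in which the jaws open and shut (so a half turn about z gives the same grasp; the last joint's range is limited). The gripper opens to 88 mm and grips with 3 to 60 N. Pads are 18 mm wide; open, the fingers measure 123 mm over their backs; the gripper's body (75 mm by 187 mm) begins 45 mm behind the grasp point.
Start: joints at [1.206, 0.536, -0.004, 1.538, 0.003, 1.067, -0.071], TCP at [0.191, -0.621, 0.239] pointing down, gripper open.
Joint ranges: [-2.7, 2.7], [-0.37, 2.16], [-1.27, 1.26], [0.24, 2.4], [-1.31, 4.45], [0.19, 1.91], [-2.76, 2.76]. Speed limits (rad/s): [2.39, 2.39, 3.14, 3.14, 3.14, 3.14, 3.14].

INTERFACE

Orientations are given as [roll, pitch, yaw] about the fixed x, y, z axes, in that order (R = Rz(yaw) Ry(pitch) Rx(roll)).
In Python, from bench import env, gripper_to, optics, order, spotter gives the robot as it stands. The module is installed in compiled form; this text tells all that it offers. Calls block until the motion is done:
- env.goto(position, orientation): joint-space move of the TCP to a pose.
- env.servo_line(position, rot=None, feed=0.15): straight line of the TCP; rot=None keeps the orientation; feed is the mean speed in m/s.
- env.movej(angles): joint-space move.
- gripper_to(opening): finger opening in m; the grip force is fixed at half the most; returns when the fingers have stopped.
- env.sleep(seconds).
- env.ik(position, orientation): joint angles nearest the present ones, or None.
- env.get_state(): the state.
- optics.camera(name): name is "scene" or "top"; returns a dict with "pixels" (384x512x3 uint8, red, green, blue), "z_map" (384x512 float32, m along the optical axis (not along the pixel's ray), 0 where there is no reading), "K" (3x3 intrinsics, pixels), "rvec" (rotation vector, rad) and "tvec" (3), from world to camera coordinates, as OpenCV has them. Camera axes: x right, y down, z forward; pixel columns grow to the right and rows downward; lengths in m; the calibration is good to about 2 mm. A picture is of the moment at which its call begins.
A pose or a line that the arm cannot do raises env.MotionError and nothing moves.
- order.sign_off(): hands the job in, once; it reports no verdict.
Trained networks look in a picture, given as the dict that the camera call returned (one of the last four; its "shot" number tells which), for a name from the list of things; names that differ only in an ending like _2 or _b are one class to them, and where a whole thing is asked for, a point or a joint stands for the part that bears it (a point fixed in the world has none). Each returns a list of dicts, best first, with "p" (0 to 1); they miss things now and then, are a little off and sometimes report something else, mostly with a low value. They report only what shows in the picture. A call takes as long as a camera call.
- spotter.find_in(picture, thing): "position" ([x, y, z] in m, in world coordinates, good to about 4 mm: the middle of the surface that is visible of it).
- spotter.trace(picture, thing): "region" (384x512 bool, what is visible of it).
- spotter.landmark_of(picture, thing): "position" ([x, y, z] in m, in world coordinates, good to about 4 mm: a listed point, or the origin of a listed thing).
The state is a dict: "clock": time; "q": joint angles; "qvel": joint speeds; "joint_torque": joint torques, N m; "tool_pos": TCP position; "eef_rot": TCP orientation; "wrist_force": force on the tool from outside, world axes, zero at the start; "torque": the same for the moment, N m; "width": finger opening in m.
Only numpy, scipy, OpenCV 4.12 (cv2) and the standard library are available. Lean on these libraries where they do the work, as an engineer would, in place of code of your own. Each camera call takes 0.05 s, during which the arm holds its last target.

## Working session

There is one attempt and no reset: what is moved stays moved. The work goes in short steps, each a Python script; the robot and the scene stay as the last script left them, time stands still between calls to the robot, and variables do not carry over. Pictures are saved under pics/ and viewed, and the job is handed in when it is done.

```bash
ls; mkdir -p pics; cat > h.py <<'E'
import numpy as np, cv2
from bench import env, gripper_to, optics, order, spotter
def save(p,name): cv2.imwrite('pics/'+name, p["pixels"][:,:,::-1])
def cloud(p):
    K=p["K"];R=cv2.Rodrigues(np.array(p["rvec"],float))[0];t=np.array(p["tvec"],float).ravel()
    z=p["z_map"];v,u=np.mgrid[0:384,0:512]
    c=np.stack([(u-K[0][2])/K[0][0]*z,(v-K[1][2])/K[1][1]*z,z],-1)
    return (c-t)@R
E
python3 - <<'E'
from h import *
s=env.get_state(); print(s)
for n in ("top","scene"):
    p=optics.camera(n); save(p,n+'0.png')
    np.savez('pics/'+n+'0.npz',**{k:np.array(p[k]) for k in ("pixels","z_map","K","rvec","tvec")})
    for th in ("fixture","pallet","keeper","bolt","pocket_1","board_1","gauge_block","driver","stop_mid","bolt_mid"):
        for f in ("find_in","landmark_of"):
            try:r=getattr(spotter,f)(p,th)
            except Exception as e:r=str(e)[:100]
            print(n,th,f,[(np.round(a["position"],4).tolist(),round(a["p"],2)) for a in r[:3]] if isinstance(r,list) else r)
print(env.get_state()["clock"])
E
```

```text
pics
{'clock': 0.0, 'q': array([ 1.20579291,  0.53718702, -0.00443741,  1.53884522,  0.00258173,
        1.06727852, -0.07121539]), 'qvel': array([-0.0006076 ,  0.00062017, -0.00097488,  0.00019926, -0.00155969,
        0.00030296, -0.00078201]), 'joint_torque': array([ 6.89360677e-04, -5.70970273e+01,  9.90739837e-01, -2.51598305e+01,
       -5.63222053e-02,  1.79416628e-02,  1.71108395e-04]), 'tool_pos': array([ 0.19115681, -0.62062714,  0.23783644]), 'eef_rot': array([-3.13988382e+00,  1.10334754e-04,  2.98850126e-01]), 'wrist_force': array([0.31490778, 0.31220026, 0.250117  ]), 'torque': array([ 0.01802253, -0.0131478 ,  0.02824575]), 'width': 0.08806239878818192}
top fixture find_in [([0.5798, 0.2552, 0.0256], 0.81)]
top fixture landmark_of [([0.587, 0.3605, 0.0007], 0.59)]
top pallet find_in [([0.5272, 0.3316, 0.0391], 0.61)]
top pallet landmark_of [([0.5831, 0.3635, 0.0251], 0.93)]
top keeper find_in [([0.531, 0.3311, 0.0424], 0.74), ([0.583, 0.1806, 0.0523], 0.42)]
top keeper landmark_of [([0.4839, 0.2815, 0.0487], 0.86)]
top bolt find_in [([0.5854, 0.1795, 0.0496], 0.6)]
top
[... 1736 characters left out ...]
3606, 0.038], 0.85), ([0.4944, 0.3269, 0.0349], 0.57)]
scene board_1 landmark_of [([0.5233, 0.3613, 0.0311], 0.9), ([0.4915, 0.3276, 0.0289], 0.57)]
scene gauge_block find_in [([0.5013, 0.1536, 0.0474], 0.71)]
scene gauge_block landmark_of [([0.5018, 0.1551, 0.0241], 0.71), ([0.4933, 0.3248, 0.0281], 0.65)]
scene driver find_in [([0.6866, 0.2894, 0.0234], 0.8)]
scene driver landmark_of [([0.6871, 0.2665, -0.0004], 0.75)]
scene stop_mid find_in [([0.5597, 0.2421, 0.0307], 0.58)]
scene stop_mid landmark_of [([0.6084, 0.2341, 0.038], 0.55)]
scene bolt_mid find_in [([0.5639, 0.2393, 0.0252], 0.9)]
scene bolt_mid landmark_of [([0.5696, 0.1715, 0.0708], 0.71), ([0.4953, 0.3261, 0.0285], 0.51)]
2.0
```

View pics/top0.png

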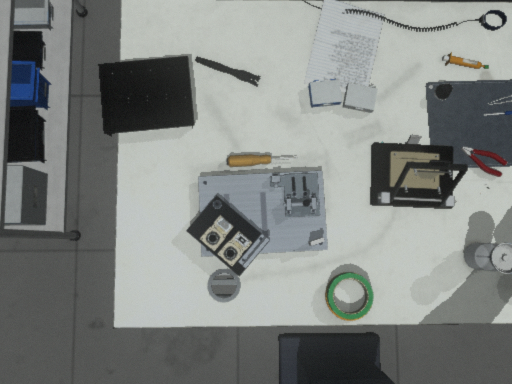

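View pics/scene0.png

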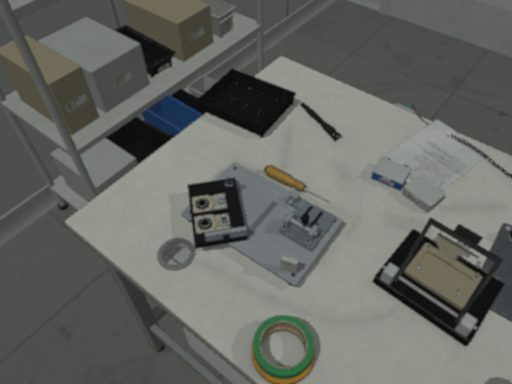

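```bash
python3 - <<'E'
import numpy as np,cv2
import sys
def cloud(p):
    K=p["K"];R=cv2.Rodrigues(p["rvec"].astype(float))[0];t=p["tvec"].astype(float).ravel()
    z=p["z_map"];v,u=np.mgrid[0:384,0:512]
    c=np.stack([(u-K[0][2])/K[0][0]*z,(v-K[1][2])/K[1][1]*z,z],-1)
    return (c-t)@R
p=np.load('pics/top0.npz');c=cloud(p)
cv2.imwrite('pics/topz.png',cv2.resize(p['pixels'][140:310,180:340,::-1],None,fx=4.7,fy=3.5*1,interpolation=cv2.INTER_CUBIC)[:600])
print(p['K'],c[200,256],c[201,256]-c[200,256])
def ext(lo,hi,x=(.40,.70),y=(.05,.45)):
    m=(c[...,2]>lo)&(c[...,2]<hi)&(c[...,0]>x[0])&(c[...,0]<x[1])&(c[...,1]>y[0])&(c[...,1]<y[1])
    return m
m=ext(.018,.030)
n,l,st,ce=cv2.connectedComponentsWithStats(m.astype(np.uint8))
for i in range(1,n):
    if st[i,4]>100:
        P=c[l==i][:,:2].astype(np.float32);r=cv2.minAreaRect(P);print(st[i],r,P.min(0),P.max(0),np.median(c[l==i][:,2]))
# grey ring
for (v,u) in [(285,224),(275,215),(297,224),(285,238),(285,211)]: print(v,u,c[v,u])
# heights > 45mm near fixture
m=ext(.052,.12)
n,l,st,ce=cv2.connectedComponentsWithStats(m.astype(np.uint8))
for i in range(1,n):
    if st[i,4]>3:
        P=c[l==i];print(st[i],P.min(0),P.max(0),P.mean(0))
ps=np.load('pics/scene0.npz')
cv2.imwrite('pics/scenez.png',cv2.resize(ps['pixels'][155:290,150:350,::-1],None,fx=4,fy=4,interpolation=cv2.INTER_CUBIC))
E
```

```text
[[468.91322569   0.         256.38061865]
 [  0.         468.91322569 192.39285961]
 [  0.           0.           1.        ]] [0.59319505 0.27853173 0.02487665] [-1.95401824e-03 -7.58300989e-05 -2.98534214e-03]
[227 155  44  11 381] ((0.6831915378570557, 0.29426801204681396), (0.023140227422118187, 0.09563225507736206), 0.9046366810798645) [0.6710063  0.24658065] [0.6942181  0.34208143] 0.02240483397407091
[ 198  171  130   83 6038] ((0.5658410787582397, 0.26476290822029114), (0.17516180872917175, 0.27548590302467346), 2.690195322036743) [0.47797978 0.12385453] [0.65779305 0.40551308] 0.024617615096185708
285 224 [ 0.33713938  0.37765935 -0.74140853]
275 215 [0.43014259 0.3690137  0.00185322]
297 224 [ 0.37917572  0.35028565 -0.02507981]
285 238 [0.40791106 0.31858628 0.00078113]
285 211 [0.40865093 0.37765838 0.00269738]
[285 199   7  11  42] [0.57127982 0.20503253 0.0520826 ] [0.59279024 0.21759113 0.05637492] [0.58093979 0.21043027 0.05416383]
[303 198  15  11  88] [0.57281219 0.14890239 0.05200415] [0.59466248 0.18139073 0.08722716] [0.58287993 0.16554382 0.06698101]
[293 203   4   3   6] [0.57980033 0.194196   0.05248657] [0.58407927 0.2004739  0.05517552] [0.5819389  0.19738873 0.05357543]
[310 237  15   9  67] [0.49494733 0.13672323 0.05213153] [0.51157476 0.16653127 0.06270113] [0.50299755 0.15168569 0.05880729]
[243 238  26  30 143] [0.45028014 0.25474252 0.05313341] [0.51022449 0.30754962 0.06140067] [0.47980518 0.28132123 0.05743568]
```

View pics/topz.png

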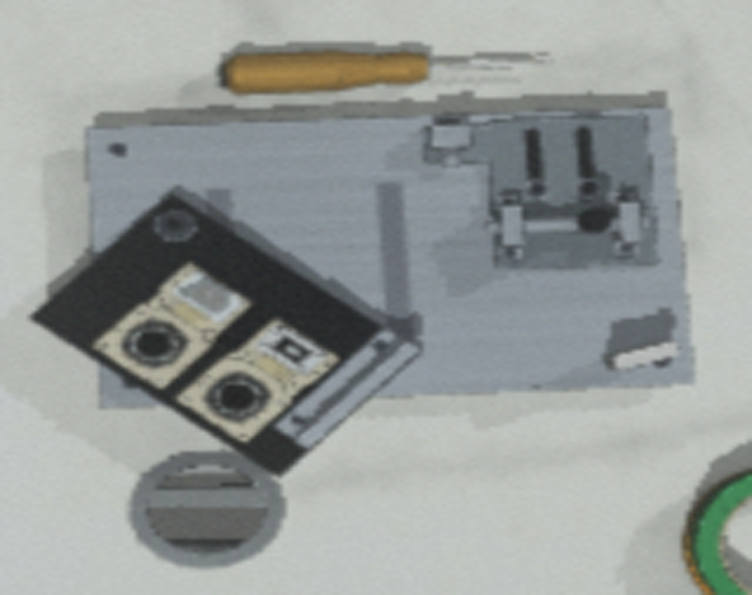

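View pics/scenez.png

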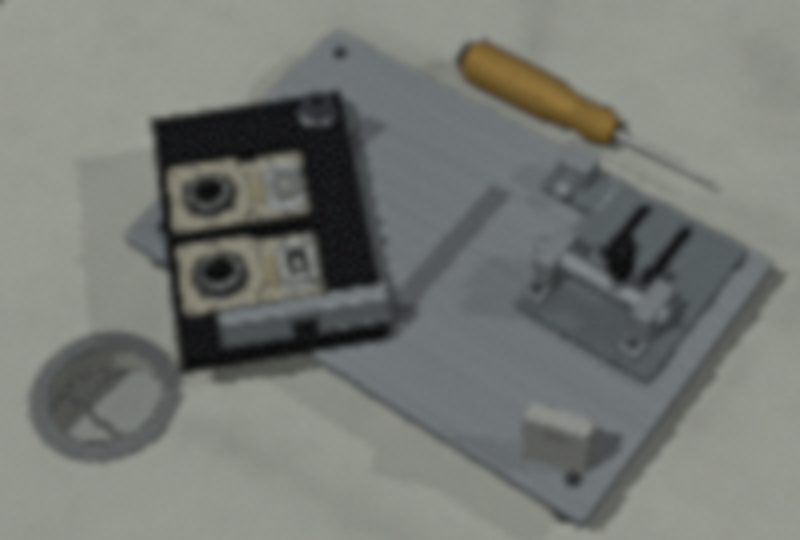

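```bash
cat >> h.py <<'E'
O=np.array([.5837,.3633]); FY=.047
def R2(t): return np.array([[np.cos(t),-np.sin(t)],[np.sin(t),np.cos(t)]])
def fx(x,y): return O+R2(FY)@np.array([x,y])
def pp(t,gap=0.,y=-.115): return O+R2(t)@np.array([-.095-gap,y])
def st():
    s=env.get_state(); return s
def P(xy,z): return [float(xy[0]),float(xy[1]),float(z)]
E
python3 - <<'E'
from h import *
t=-.70
a=pp(t,.02)
print(a,env.ik(P(a,.2),[np.pi,0,t]),env.ik(P(a,.03),[np.pi,0,t]),env.ik(P(pp(.16),.03),[np.pi,0,.16]))
print(env.ik(P(fx(-.012,-.22),.066),[np.pi,0,FY+np.pi/2]),env.ik(P(fx(-.012,-.22),.066),[np.pi,0,FY-np.pi/2]))
gripper_to(0.0); print(st()["clock"])
env.goto(P(a,.2),[np.pi,0,t]); s=st();print(s["clock"],s["tool_pos"],s["eef_rot"],s["width"])
env.servo_line(P(a,.03),feed=.15); s=st();print(s["clock"],s["tool_pos"],s["eef_rot"],s["wrist_force"])
E
```

```text
[0.42165811 0.34942818] [-1.31951799  0.49570113  0.72485479  1.87933745 -0.40780857  0.91930618
 -2.67224309] [-1.17274004  0.7565214   0.53429067  1.94718172 -0.65062735  0.61515831
 -2.48099766] [-0.23978145  0.72381356 -0.36214471  1.87476593  0.41704863  0.61777214
 -2.27374519]
[ 0.08398269  0.75523695 -0.56036793  1.75579419  0.53920122  0.78886559
 -0.69656962] [ 0.3921037   0.99629729 -1.08256883  1.73806386  1.00552565  1.07158069
  2.13733014]
3.3
6.775 [0.42217917 0.34883311 0.20007634] [-3.14149773e+00 -2.20117069e-04 -7.01145227e-01] 0.0005655735851660521
8.0583 [0.42217802 0.34982858 0.03072734] [-3.14021974e+00 -1.76198608e-04 -6.99987379e-01] [ 1.01685876  0.16900371 -1.26697355]
```

```bash
python3 - <<'E'
from h import *
def rep(t):
    s=st();f=s["wrist_force"];n=R2(t)@[1,0];print("%.2f t=%.3f fn=%.2f ft=%.2f fz=%.2f"%(s["clock"],t,f[:2]@n,f[:2]@(R2(t)@[0,1]),f[2]),np.round(s["tool_pos"],4)); return f[:2]@n
t=-.70
env.servo_line(P(pp(t,.006),.03),feed=.05); rep(t)
for t in np.arange(-.66,-.49,.04):
    env.servo_line(P(pp(t),.03),rot=[np.pi,0,float(t)],feed=.05); f=rep(t)
    if f<-20: break
p=optics.camera("top");save(p,"t1.png")
cv2.imwrite('pics/t1z.png',cv2.resize(p['pixels'][140:310,180:340,::-1],None,fx=3.5,fy=3.5,interpolation=cv2.INTER_CUBIC))
E
```

```text
8.49 t=-0.700 fn=0.46 ft=0.67 fz=0.22 [0.4328 0.34   0.0302]
8.87 t=-0.660 fn=0.60 ft=-0.55 fz=-0.63 [0.4382 0.3307 0.03  ]
9.13 t=-0.620 fn=-1.09 ft=0.30 fz=-0.59 [0.4397 0.325  0.0301]
9.40 t=-0.580 fn=0.42 ft=-0.29 fz=-0.21 [0.4414 0.3192 0.0301]
9.67 t=-0.540 fn=-0.10 ft=0.73 fz=-0.97 [0.4432 0.3135 0.03  ]
9.93 t=-0.500 fn=0.03 ft=0.27 fz=0.13 [0.4453 0.3079 0.03  ]
```

View pics/t1z.png

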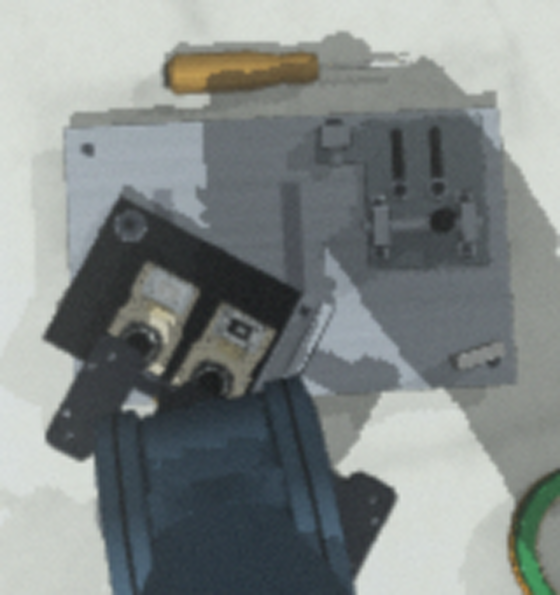

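```bash
cat >> h.py <<'E'
def rep(t,n=1,dt=.0):
    F=[]
    for i in range(n):
        s=st();F.append(s["wrist_force"])
        if dt: env.sleep(dt)
    f=np.mean(F,0);d=R2(t)@[1,0];e=s["tool_pos"][:2]-pp(t)
    print("%.2f t=%.3f fn=%.2f ft=%.2f fz=%.2f"%(s["clock"],t,f[:2]@d,f[:2]@(R2(t)@[0,1]),f[2]),"lag %.2f mm"%(1000*e@d), "M",np.round(s["torque"],2)); return f[:2]@d
E
python3 - <<'E'
from h import *
for t in list(np.arange(-.42,.03,.08))+[.04,.06]:
    env.servo_line(P(pp(t),.03),rot=[np.pi,0,float(t)],feed=.06 if t<0 else .04); f=rep(t)
    if f<-10: break
E
```

```text
10.33 t=-0.420 fn=-0.45 ft=0.56 fz=1.00 lag 0.13 mm M [ 0.1  -0.04  0.  ]
10.68 t=-0.340 fn=0.42 ft=0.73 fz=-0.25 lag -0.03 mm M [0.03 0.04 0.02]
11.03 t=-0.260 fn=-0.22 ft=-0.93 fz=-0.26 lag -0.06 mm M [ 0.03 -0.01 -0.01]
11.38 t=-0.180 fn=0.24 ft=0.42 fz=-0.17 lag -0.06 mm M [ 0.04 -0.   -0.01]
11.73 t=-0.100 fn=0.45 ft=-0.42 fz=-0.25 lag -0.03 mm M [ 0.08  0.05 -0.02]
12.08 t=-0.020 fn=-0.08 ft=-0.04 fz=-0.61 lag -0.00 mm M [0.05 0.05 0.05]
12.46 t=0.040 fn=-0.22 ft=0.09 fz=-0.52 lag -0.03 mm M [0.03 0.02 0.  ]
12.71 t=0.060 fn=-0.61 ft=0.29 fz=-0.26 lag -0.05 mm M [-0.    0.16 -0.06]
```

```bash
python3 - <<'E'
from h import *
p=optics.camera("top");save(p,"t2.png")
np.savez('pics/t2.npz',**{k:np.array(p[k]) for k in ("pixels","z_map","K","rvec","tvec")})
cv2.imwrite('pics/t2z.png',cv2.resize(p['pixels'][140:310,180:340,::-1],None,fx=3.5,fy=3.5,interpolation=cv2.INTER_CUBIC))
E
```

```text
(no output)
```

View pics/t2z.png

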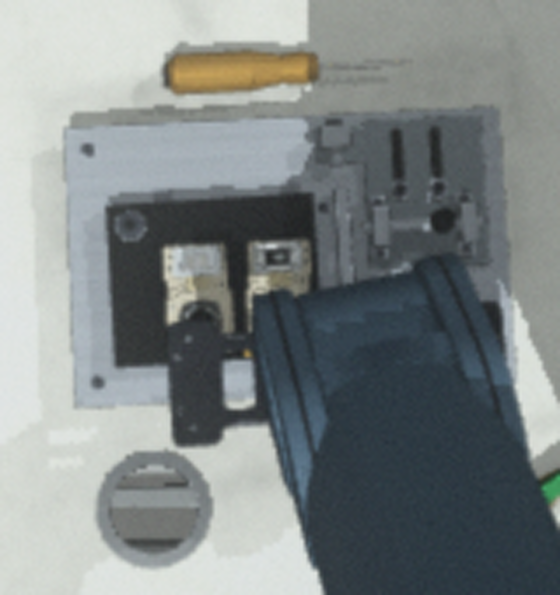

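```bash
python3 - <<'E'
from h import *
b=0;t=.06
while t<.24:
    t+= .008 if t<.115 else .003
    env.servo_line(P(pp(t),.03),rot=[np.pi,0,float(t)],feed=.03); f=rep(t,2,.02)
    if f<-3: b+=1
    else: b=0
    if f<-8 or b>=2: break
rep(t,4,.03)
E
```

```text
13.03 t=0.068 fn=-1.18 ft=0.02 fz=0.64 lag -0.14 mm M [ 0.1   0.21 -0.04]
13.31 t=0.076 fn=-0.20 ft=0.32 fz=-0.04 lag 0.04 mm M [0.03 0.22 0.  ]
13.59 t=0.084 fn=-1.13 ft=0.13 fz=-0.14 lag 0.13 mm M [-0.06  0.22  0.02]
13.88 t=0.092 fn=-0.79 ft=-0.41 fz=0.68 lag 0.09 mm M [-0.07  0.23 -0.06]
14.16 t=0.100 fn=-1.04 ft=-0.10 fz=0.41 lag 0.06 mm M [-0.13  0.33 -0.01]
14.44 t=0.108 fn=-1.46 ft=-1.00 fz=0.54 lag 0.07 mm M [-0.16  0.26 -0.01]
14.72 t=0.116 fn=-1.87 ft=-0.71 fz=-0.04 lag 0.08 mm M [-0.1   0.25  0.06]
15.01 t=0.119 fn=-2.45 ft=0.05 fz=0.20 lag -0.12 mm M [-0.08  0.43  0.04]
15.29 t=0.122 fn=-2.79 ft=-0.85 fz=0.82 lag -0.10 mm M [-0.17  0.48  0.05]
15.57 t=0.125 fn=-2.38 ft=-0.76 fz=0.58 lag -0.01 mm M [-0.17  0.5   0.04]
15.86 t=0.128 fn=-2.19 ft=-1.03 fz=0.36 lag 0.02 mm M [-0.24  0.48  0.02]
16.14 t=0.131 fn=-2.68 ft=-0.43 fz=0.03 lag 0.01 mm M [-0.28  0.5   0.01]
16.43 t=0.134 fn=-2.39 ft=-1.29 fz=0.68 lag 0.01 mm M [-0.26  0.51 -0.01]
16.71 t=0.137 fn=-2.04 ft=-0.85 fz=0.08 lag 0.04 mm M [-0.37  0.46  0.01]
16.99 t=0.140 fn=-2.36 ft=-1.54 fz=-0.15 lag -0.01 mm M [-0.36  
[... 283 characters left out ...]
06 mm M [-0.51  0.49  0.02]
18.41 t=0.155 fn=-3.03 ft=-2.00 fz=-0.20 lag 0.09 mm M [-0.48  0.46  0.02]
18.69 t=0.158 fn=-2.70 ft=-1.42 fz=-0.18 lag 0.10 mm M [-0.41  0.52 -0.04]
18.98 t=0.161 fn=-1.94 ft=-2.72 fz=-0.18 lag 0.12 mm M [-0.41  0.48 -0.05]
19.26 t=0.164 fn=-2.58 ft=-1.30 fz=-0.21 lag 0.12 mm M [-0.46  0.48  0.03]
19.54 t=0.167 fn=-2.87 ft=-1.36 fz=0.22 lag 0.15 mm M [-0.35  0.45 -0.06]
19.82 t=0.170 fn=-2.51 ft=-1.76 fz=-0.02 lag 0.09 mm M [-0.33  0.44  0.1 ]
20.11 t=0.173 fn=-3.45 ft=-1.11 fz=0.10 lag 0.03 mm M [-0.34  0.47 -0.02]
20.39 t=0.176 fn=-3.83 ft=-0.38 fz=1.74 lag -0.20 mm M [-0.2   0.72 -0.03]
20.51 t=0.176 fn=-4.08 ft=-0.07 fz=1.47 lag -0.19 mm M [-0.18  0.74 -0.03]
```

```bash
python3 - <<'E'
from h import *
t=.176
for i in range(6):
    t+=.003
    env.servo_line(P(pp(t),.03),rot=[np.pi,0,float(t)],feed=.03); f=rep(t,2,.02)
    if f<-6.5: break
p=optics.camera("top");save(p,"t3.png")
np.savez('pics/t3.npz',**{k:np.array(p[k]) for k in ("pixels","z_map","K","rvec","tvec")})
cv2.imwrite('pics/t3z.png',cv2.resize(p['pixels'][150:240,220:340,::-1],None,fx=6,fy=6,interpolation=cv2.INTER_CUBIC))
E
```

```text
20.81 t=0.179 fn=-5.35 ft=0.37 fz=3.08 lag -0.44 mm M [-0.1   1.02 -0.08]
21.09 t=0.182 fn=-5.74 ft=1.22 fz=3.25 lag -0.74 mm M [-0.12  1.23 -0.08]
21.38 t=0.185 fn=-6.57 ft=0.98 fz=4.17 lag -1.03 mm M [-0.05  1.38 -0.02]
```

View pics/t3z.png

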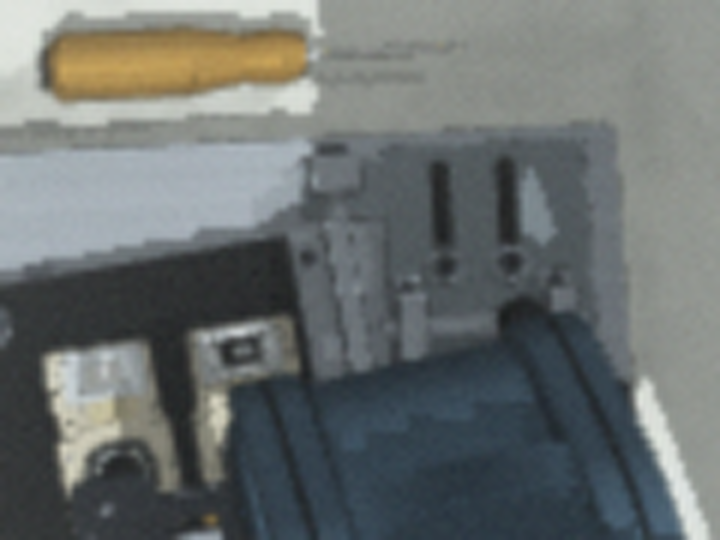

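```bash
python3 - <<'E'
from h import *
t=.185
env.servo_line(P(pp(t,.02),.03),feed=.08); rep(t)
env.servo_line(P(pp(t,.03),.14),feed=.25); 
a=fx(-.0084,-.222); y=FY+np.pi/2
print(env.ik(P(a,.067),[np.pi,0,y]))
env.goto(P(a,.14),[np.pi,0,y]); s=st();print(s["clock"],s["tool_pos"],s["wrist_force"])
p=optics.camera("top");save(p,"t4.png")
np.savez('pics/t4.npz',**{k:np.array(p[k]) for k in ("pixels","z_map","K","rvec","tvec")})
cv2.imwrite('pics/t4z.png',cv2.resize(p['pixels'][150:250,220:340,::-1],None,fx=6,fy=6,interpolation=cv2.INTER_CUBIC))
q=optics.camera("scene");save(q,"s4.png")
cv2.imwrite('pics/s4z.png',cv2.resize(q['pixels'][155:290,150:350,::-1],None,fx=4,fy=4,interpolation=cv2.INTER_CUBIC))
E
```

```text
21.84 t=0.185 fn=-0.12 ft=-0.24 fz=0.16 lag -18.95 mm M [ 0.05 -0.07 -0.06]
[-0.30182714  0.68219032 -0.01280859  1.7721022   0.01272744  0.68738
 -0.2746067 ]
23.7167 [0.58501115 0.14145969 0.13904662] [-0.6876986   0.30689325  0.08926584]
```

View pics/t4z.png

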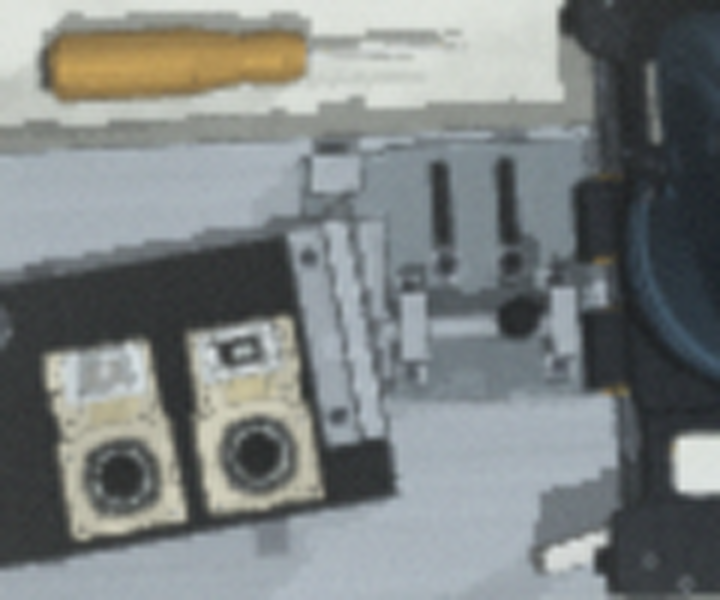

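View pics/s4z.png

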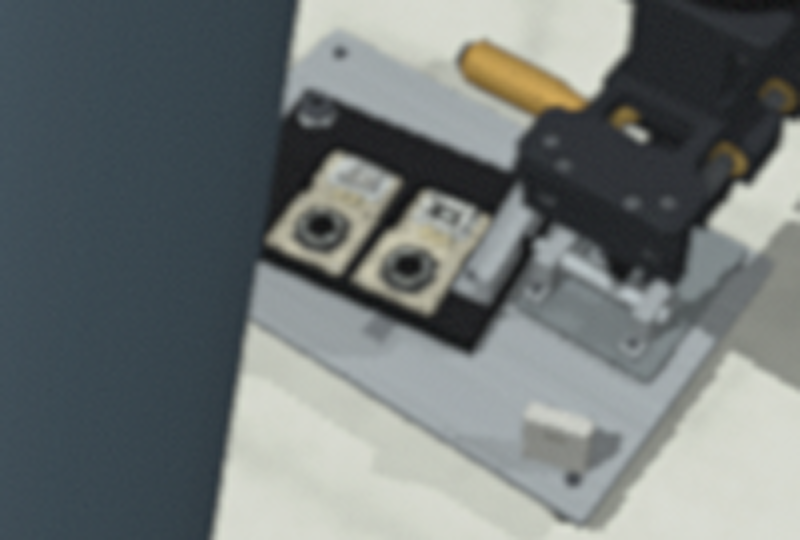

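```bash
python3 - <<'E'
from h import *
X=-.0084; d=R2(FY)@[0,1]
def r(y):
    s=st();f=s["wrist_force"];yy=(s["tool_pos"][:2]-O)@d
    print("%.2f cmd y=%.4f act y=%.4f f=%.2f fz=%.2f Mx=%.2f"%(s["clock"],y,yy,f[:2]@d,f[2],s["torque"][0])); return f[:2]@d
env.servo_line(P(fx(X,-.222),.067),feed=.12); r(-.222)
y=-.222
while y<-.177:
    y+= .004 if y<-.187 else .001
    env.servo_line(P(fx(X,y),.067),feed=.04); f=r(y)
    if f<-9: break
E
```

```text
24.57 cmd y=-0.2220 act y=-0.2219 f=-0.00 fz=0.21 Mx=-0.03
24.82 cmd y=-0.2180 act y=-0.2173 f=-0.46 fz=-0.20 Mx=-0.03
25.07 cmd y=-0.2140 act y=-0.2135 f=0.56 fz=-0.49 Mx=-0.03
25.32 cmd y=-0.2100 act y=-0.2095 f=-0.61 fz=1.05 Mx=-0.06
25.57 cmd y=-0.2060 act y=-0.2056 f=-0.70 fz=-0.23 Mx=0.05
25.82 cmd y=-0.2020 act y=-0.2018 f=0.45 fz=0.71 Mx=-0.11
26.07 cmd y=-0.1980 act y=-0.1977 f=-0.52 fz=-0.34 Mx=-0.16
26.32 cmd y=-0.1940 act y=-0.1935 f=-0.17 fz=-0.20 Mx=-0.13
26.57 cmd y=-0.1900 act y=-0.1894 f=-0.64 fz=-0.29 Mx=-0.06
26.82 cmd y=-0.1860 act y=-0.1854 f=-0.70 fz=-0.41 Mx=-0.06
27.07 cmd y=-0.1850 act y=-0.1849 f=-0.80 fz=0.44 Mx=-0.22
27.32 cmd y=-0.1840 act y=-0.1841 f=-1.85 fz=0.09 Mx=-0.35
27.57 cmd y=-0.1830 act y=-0.1830 f=-1.43 fz=0.18 Mx=-0.42
27.82 cmd y=-0.1820 act y=-0.1819 f=-2.57 fz=-0.03 Mx=-0.39
28.07 cmd y=-0.1810 act y=-0.1812 f=-2.53 fz=1.28 Mx=-0.59
28.32 cmd y=-0.1800 act y=-0.1811 f=-5.73 fz=1.56 Mx=-1.07
28.57 cmd y=-0.1790 act y=-0.1810 f=-6.57 fz=1.96 Mx=-1.50
28.82 cmd y=-0.1780 act y=-0.1810 f=-9.49 fz=1.66 Mx=-1.82
```

```bash
python3 - <<'E'
from h import *
X=-.0084
env.servo_line(P(fx(X,-.205),.067),feed=.08)
env.servo_line(P(fx(X,-.215),.16),feed=.2)
a=[.45,-.10]
env.goto(P(a,.25),[np.pi,0,FY+np.pi/2-.6])
s=st();print(s["clock"],s["tool_pos"],s["wrist_force"])
p=optics.camera("top")
np.savez('pics/t5.npz',**{k:np.array(p[k]) for k in ("pixels","z_map","K","rvec","tvec")})
cv2.imwrite('pics/t5z.png',cv2.resize(p['pixels'][150:250,220:340,::-1],None,fx=6,fy=6,interpolation=cv2.INTER_CUBIC))
q=optics.camera("scene")
cv2.imwrite('pics/s5z.png',cv2.resize(q['pixels'][155:290,150:350,::-1],None,fx=4,fy=4,interpolation=cv2.INTER_CUBIC))
for th in ("board_1","gauge_block","driver","keeper"):
    print(th,[(np.round(a["position"],4).tolist(),round(a["p"],2)) for a in spotter.landmark_of(p,th)[:2]])
c0=cloud(np.load('pics/top0.npz'));c1=cloud(p)
for c in (c0,c1):
    m=(c[...,2]>.066)&(abs(c[...,0]-.583)<.02)&(c[...,1]>.15)&(c[...,1]<.22); f=(c[m][:,:2]-O)@R2(FY); print("grip",len(f),f.mean(0) if len(f) else 0)
E
```

```text
31.0667 [ 0.45076754 -0.09865262  0.24960967] [0.36750049 0.59117007 0.21094729]
board_1 [([0.5543, 0.2674, 0.0324], 0.98), ([0.5452, 0.3141, 0.0302], 0.81)]
gauge_block [([0.5026, 0.1573, 0.0252], 0.43)]
driver [([0.69, 0.2669, -0.0009], 0.7)]
keeper [([0.6876, 0.2652, -0.0029], 0.6), ([0.5847, 0.2304, 0.048], 0.58)]
grip 40 [-0.00970677 -0.18707288]
grip 40 [-0.00938287 -0.16387892]
```

View pics/t5z.png

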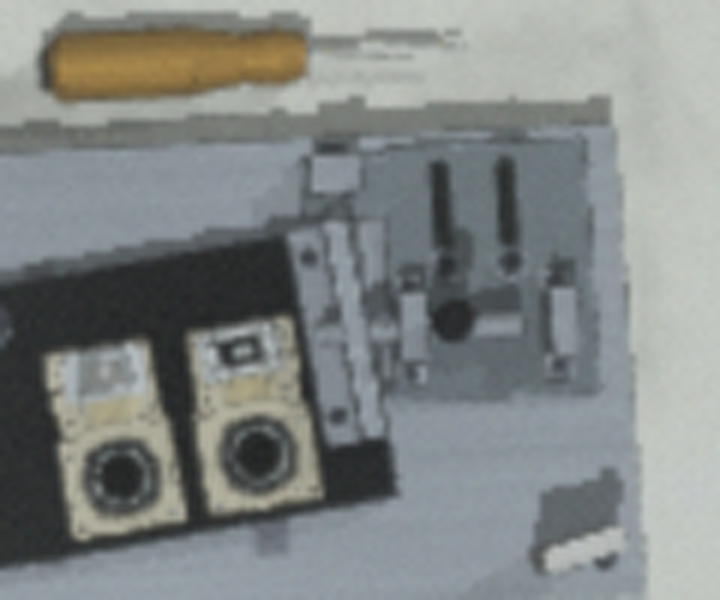

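View pics/s5z.png

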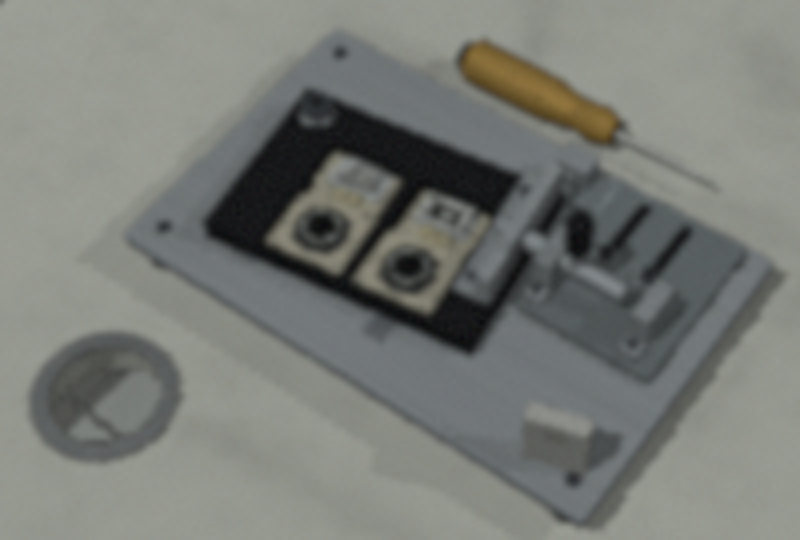

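In the top picture the bolt passes through the keeper: its nose shows at zoom pixel (328,330) and the grip is at (452,320). The pallet's edge sits against the stop at about (330,205). Both boards lie flat in their pockets, and the gauge block and driver look unmoved.

```bash
python3 -c "
from h import *
order.sign_off(); print(st()['clock'])"
```

```text
the job is handed in; nothing more can be done
the job is handed in; nothing more can be done
```

The pallet is resting against its stop and the lock bolt is fully home through the keeper. I handed the job in shortly after 31 s on the robot's clock, with the arm well clear of the work.

- **Pallet:** I pushed it near its free corner, along its arc. Sliding took about 2.6 N. It met the stop at a world yaw of about 0.175 rad, 0.13 from the fixture's yaw, which puts the bracket about 16 mm off mid-slot toward +x. I stopped pushing at 6.6 N.
- **Bolt:** I pushed the grip from behind. It moved at about 2.5 N or less and stopped hard at 9.5 N, at the position worked out for 25 mm of travel. In the camera data the grip is now at y = -164 mm; -165 mm is fully home.
- **Last pictures:** The bolt nose shows past the keeper, and the pallet is against the stop. Both boards are in their pockets. The gauge block and the screwdriver are within 4 mm of their first readings, which is the networks' own error.
- **Check that disagreed:** The network's best guess for the keeper was wrong, as it pointed at the screwdriver. Its second guess, of almost equal confidence, was on the keeper and matched the picture.

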